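Bring the bear round on the decorating wheel

ROBOT

A 6-joint arm with a two-finger parallel gripper is mounted at the origin on a cart in front of the work surface, level with it; the furniture and walls round the work are solid. World frame = base frame: x ahead of the robot, y to its left, z up, the work surface at z = 0. Lengths are in mm, angles in degrees, forces in N, time in s.
With the tool pointing down it reaches from about 300 to 850 mm from the base axis. Payload 4.2 kg.
Tool frame: the origin (TCP) lies at the very end of the fingers, on their centre line; the grasp point (between the pads) lies 19 mm behind it (env.grip_depth is the distance from the TCP to the grasp point, in mm); z points along the fingers, y is the line along which they close (so a half turn about z gives the same grasp; the last joint's range is limited). The gripper opens to 91 mm and grips with 3 to 60 N. Pads are 32 mm wide; open, the fingers measure 118 mm over their backs; the gripper's body (76 mm by 178 mm) begins 60 mm behind the grasp point.
Start: joints at [68.755, 18.312, 89.639, -0, 72.044, -1.146], TCP at [197.601, 539.997, 213.976] pointing down, gripper open.
Joint ranges: [-177.97, 177.97], [-48.28, 115.42], [12.27, 149.76], [-77.06, 257.06], [2.81, 150.46], [-146.56, 146.56]. Speed limits (degrees/s): [147.25, 147.25, 180, 180, 180, 180].

INTERFACE

Orientations are given as [roll, pitch, yaw] about the fixed x, y, z axes, in that order (R = Rz(yaw) Ry(pitch) Rx(roll)).
In Python, from workcell import env, cams gives the robot as it stands.
- The arm moves only by the tool apply_moves, never from a script. Its argument "deltas" is a list of rows, each a list of 5 numbers: the shift along the tool's x, y, z in m, then the turn about the tool's z in rad, then the opening, from -1 (shut) to 1 (fully open), so that 0 is half open. In form: [[tx, ty, tz, roll, gripper], ...]. A call has 1 to 5 rows; each row is the pose to reach, as a shift and turn from the pose commanded when the call began, along the tool's axes at that moment; what a row does not reach only later rows make up. A row lasts 1/10 s, in which the tool goes at most 50 mm and 8.59 degrees, less where a joint would pass 70% of its speed; a pose out of reach is approached as far as the arm can. A call with a gripper value outside its range is refused whole. The fingers move at their own pace and stop on an object; "grip_force" is the grip in N (left out, the last holds). Time passes only in rows, so rows that repeat a pose let the fingers close. It gives the time, the measured TCP pose, the force, the opening and the grip force at its end, in the units of the state.
- env.state(): the state, without advancing time (a new reading comes with each control period).
- cams.grab_frame(name): name is "scene" or "top" or "wrist"; returns the picture (384x512x3 uint8, blue, green, red); there is no depth.
- cams.get_calibration(name): a dict with "mtx" (3x3 intrinsics, pixels), "eye" and "attitude" of the camera in the world; the wrist camera has in their place "tool_from_camera" (4x4, takes a point from camera to tool coordinates, whose origin is the TCP and whose axes are the flange's). Camera axes: x right, y down, z forward; pixel columns grow to the right and rows downward; lengths in mm; the calibration is good to about 2 mm. A picture is of the moment at which its call begins: read the wrist's pose just before it. get_calibration takes no time and is no camera call.
- env.job_done(): hands the job in; it is judged then, once.
The state is a dict: "time_s": time; "qpos": joint angles; "qvel": joint speeds; "effort": joint torques, N m; "ee_pos": TCP position; "ee_rot": TCP orientation; "force": force on the tool from outside, world axes, zero at the start; "torque": the same for the moment, N m; "gripper_width": finger opening in mm; "gripper_force": force on a finger pad.
Only numpy, scipy, OpenCV 4.12 (cv2) and the standard library are available. Lean on these libraries where they do the work, as an engineer would, in place of code of your own. Each camera call takes 0.05 s, during which the arm holds its last target. There are 200 camera calls.

TASK

The clay figures are drying on the decorating wheel, and the small brown bear is next to be painted. With the fingertips resting lightly on the wheel's black rubber rim, follow the rim round so that the wheel turns slowly with them, until the bear stands in line with the yellow-tipped pointer; then take the hand away. Do not touch or lift any of the figures, do not fling the wheel round or lean on it, and leave the other things on the table where they are.

Things in the scene. Friction and masses are not known exactly. Their poses are not given: they have to be found in the camera images.
- stand: White cast stand of the decorating (banding) wheel, fixed to the table; origin on the wheel's upright axis at table height, z up. Its own -x axis points from the axis to the pointer. Round foot 156 mm across.
- wheel: The turning head, 240 mm across, turning both ways without stops about the stand's upright axis; origin on that axis at table height. Bearing drag about 0.03 N m, weight about 1 kg: it stays where it is left. The figures stand on its flat bright aluminium plate, radius 88 mm, top 58 mm above the table; round the plate runs the rubber rim.
- rim (a joint): How far the rubber rim is pressed down (m, 0 when free). The rim is a flat black ring with white marks, from radius 89 to 120 mm, top 60 mm above the table. It is soft: it begins to give at 1 N and sinks about 1 mm for each further 4 N, at most 6 mm. Fingertips pressed on it 0.5 to 2 mm deep drag the wheel along without slipping.
- wheel_center (a point): Centre of the aluminium plate's top face, 58 mm above the table.
- pointer (a point): Top of the yellow-tipped fixed pointer of the stand, an upright aluminium bracket with a yellow tip 14 x 16 mm, 132 mm from the wheel's axis, just outside the rim; 54 mm above the table, 6 mm below the rim's top.
- bear: Small brown clay bear, 18 x 29 x 35 mm tall, loose on the wheel about 50 mm from its axis; origin at the centre of its underside, z up.
- mint_figure: Clay figure in pale mint green on a dark round base, 24 mm across, 38 mm tall, loose on the wheel about 50 mm from its axis; origin at the centre of its underside, z up.
- pink_figure: Pink clay figure with a yellow head on a dark round base, 24 mm across, 38 mm tall, loose on the wheel about 50 mm from its axis; origin at the centre of its underside, z up.
- paint_red: Red paint bottle with a white cap, 38 mm across, 118 mm tall, standing to the left; origin under its centre. Bystander.
- glaze_jar_1: Red glaze jar with a white lid, 42 mm across, 42 mm tall; origin under its centre. Bystander.
- glaze_jar_2: Green glaze jar with a black lid, 42 mm across, 46 mm tall; origin under its centre. Bystander.
- pin_tin: Green flat tin, 61 x 96 x 26 mm, lying to the right; origin under its centre. Bystander.
- roll_pin: Pale blue acrylic roller, 28 mm thick, 180 mm long along its y axis, lying to the right; origin under its centre. Bystander.
- brush_loose: Red paint brush, 10 mm thick, 189 mm long along its y axis, lying to the right near the table's front edge; origin under its centre. Bystander.

How it is judged (in metres and radians):
On the way, in this order (a step that is already met when the one before it is completed fails the run):
1. the fingertips rest on the rubber rim while the bear is still away from the pointer (contact force between the fingers and wheel above 0.3 N and horizontal distance between the grasp point and wheel_center above 0.078 m and not (y of bear in the frame of stand between -0.011 and 0.011 m and x of bear in the frame of stand below -0.025 m)), for 0.1 s.
2. with the fingertips still on the rim, the bear comes round in line with the pointer (contact force between the fingers and wheel above 0.3 N and horizontal distance between the grasp point and wheel_center above 0.078 m and y of bear in the frame of stand between -0.011 and 0.011 m and x of bear in the frame of stand below -0.025 m), for 0.1 s.
At the end, for the whole second after the job is handed in: The bear stands on the wheel on the pointer's side, its middle within 11 mm of the line from the wheel's axis to the pointer; all three figures still stand upright (within 0.2 rad) on the wheel's top, within 82 mm of its axis; the wheel is at rest (y of bear in the frame of stand between -0.011 and 0.011 m and x of bear in the frame of stand below -0.025 m and angle between each of bear, mint_figure, pink_figure's own z axis and vertical below 0.2 rad and height (world z) of bear between 0.052 and 0.064 m and horizontal distance between each of bear, mint_figure, pink_figure and wheel_center below 0.082 m and height (world z) of mint_figure between 0.052 and 0.064 m and height (world z) of pink_figure between 0.052 and 0.064 m and angular speed of wheel below 0.05 rad/s and linear speed of bear below 0.02 m/s); the robot touches nothing.
It fails at once if a figure is touched by the robot (contact force between any of the fingers, the arm and bear above 0.3 N or contact force between any of the fingers, the arm and mint_figure above 0.3 N or contact force between any of the fingers, the arm and pink_figure above 0.3 N).
It fails at once if a figure is lifted off the wheel or tipped (height (world z) of any of bear, mint_figure, pink_figure above 0.075 m or angle between any of bear, mint_figure, pink_figure's own z axis and vertical above 0.5 rad).
It fails at once if the wheel is flung round (faster than 2.5 rad/s) (angular speed of wheel above 2.5 rad/s).
It fails at once if the hand leans on the rim (pressed down over 4 mm) (value of joint rim above 0.004 m).
It fails at once if a bystander is moved more than 25 mm (distance of any of paint_red, glaze_jar_1, glaze_jar_2, pin_tin, roll_pin, brush_loose from where it was at the start of the episode above 0.025 m).
It also fails if it takes over 54 s, if anything falls off the work surface, if the arm or the gripper's body presses on something with over 40 N, if the wrist force passes 120 N, or if a joint passes its speed limit or range.

## Working session

There is one attempt and no reset: what is moved stays moved. The work goes in short steps, Python scripts to look and compute and a tool call to move; the robot and the scene stay as the last step left them, time stands still between calls to the robot, and variables do not carry over. Pictures are saved under pics/ and viewed, at most 10 in all, crops included, and the job is handed in when it is done.

Besides the shell and the picture viewer there is one more tool, called after "Call:" as name(argument=value, ...) on one line, values as JSON. apply_moves: Moves the arm, as the interface text tells. Its arguments: {"type":"object","properties":{"deltas":{"type":"array"},"grip_force":{"type":"number"}},"required":["deltas"]}

```bash
mkdir -p pics
python3 - <<'E'
from workcell import env,cams
import cv2,json
for n in("scene","top"):
    cv2.imwrite(f"pics/{n}0.png",cams.grab_frame(n)); print(n,cams.get_calibration(n))
print(cams.get_calibration("wrist")); print(env.state())
E
```

```text
scene {'mtx': array([[457.69820722,   0.        , 254.16802475],
       [  0.        , 457.69820722, 195.01418948],
       [  0.        ,   0.        ,   1.        ]]), 'eye': array([ 111.8775533 , -749.2628074 ,  999.03102179]), 'attitude': array([-136.68793084,   -0.94017216,  -31.81113545])}
top {'mtx': array([[376.92673549,   0.        , 257.51620282],
       [  0.        , 376.92673549, 189.73736461],
       [  0.        ,   0.        ,   1.        ]]), 'eye': array([ 472.90146367,   -8.69193575, 1405.97614336]), 'attitude': array([-174.6710356 ,    0.2208221 ,  -88.49152005])}
{'mtx': array([[305.49126873,   0.        , 255.10717812],
       [  0.        , 305.49126873, 184.7220857 ],
       [  0.        ,   0.        ,   1.        ]]), 'tool_from_camera': array([[ 7.54972346e-04, -9.67630765e-01, -2.52369042e-01,
         7.08403547e+01],
       [ 9.99999282e-01,  4.95774692e-04,  1.09064471e-03,
         1.72753573e+00],
       [-9.30223189e-04, -2.52369685e-01,  9.67630444e-01,
        -1.70979634e+02],
       [ 0.00000000e+00,  0.00000000e+00,  0.00000000e+00,
         1.00000000e+00]])}
{'time_s': 0.1, 'qpos': array([ 6.87558016e+01,  1.83470212e+01,  8.96999702e+01,  3.77495020e-04,
        7.20441570e+01, -1.14527862e+00]), 'qvel': array([ 0.08842405, -0.10916888, -0.12718834,  0.0632583 , -0.00250435,
        0.01168946]), 'effort': array([-1.44472819e-03, -4.13334811e+01, -2.32512295e+01,  7.28216046e-02,
        4.20843449e-02, -5.60751062e-05]), 'ee_pos': array([197.41902803, 539.55803583, 213.21019722]), 'ee_rot': array([-1.79908877e+02, -2.18068267e-03,  1.59900962e+02]), 'force': array([ 0.04583388, -0.26154983,  0.6601041 ]), 'torque': array([ 0.02217542, -0.0117833 , -0.00254899]), 'gripper_force': 0.0, 'gripper_width': 91.37607035370121}
```

View pics/top0.png

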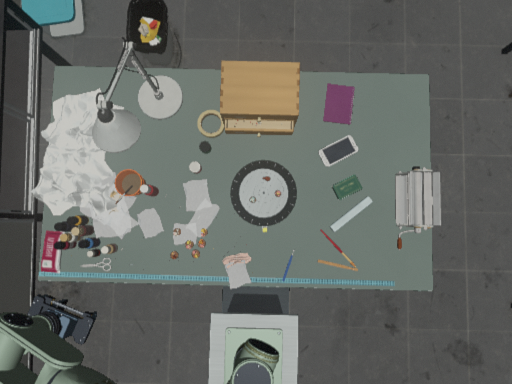

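View pics/scene0.png

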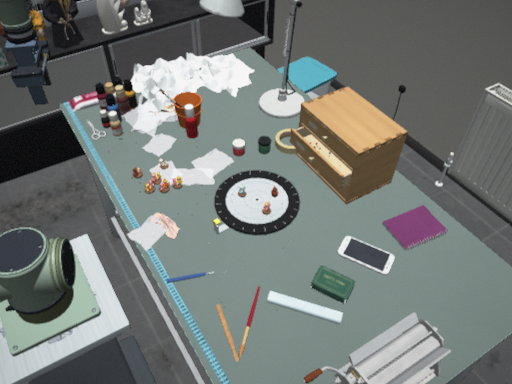

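The top view shows the wheel at about (264,193) with the yellow pointer at (264,229), facing the robot. The three figures are at about (267,178), (277,193) and (252,199). I'll enlarge both views to tell which is which.

```bash
cat > h.py <<'E'
from workcell import env,cams
import cv2,numpy as np
from scipy.spatial.transform import Rotation as R
def ray(n,px,z):
    c=cams.get_calibration(n); Rm=R.from_euler('xyz',c['attitude'],degrees=True).as_matrix()
    d=Rm@np.linalg.inv(c['mtx'])@np.array([px[0],px[1],1.]); e=c['eye']
    return e+d*(z-e[2])/d[2]
def proj(n,p):
    c=cams.get_calibration(n); Rm=R.from_euler('xyz',c['attitude'],degrees=True).as_matrix()
    q=c['mtx']@Rm.T@(np.array(p)-c['eye']); return q[:2]/q[2]
E
python3 - <<'E'
from h import *
t=cv2.imread("pics/top0.png");s=cv2.imread("pics/scene0.png")
a=cv2.resize(t[155:240,222:307],(400,400),interpolation=cv2.INTER_CUBIC)
b=cv2.resize(s[160:245,207:307],(471,400),interpolation=cv2.INTER_CUBIC)
cv2.imwrite("pics/z.png",cv2.resize(np.hstack([a,b]),None,fx=.9,fy=.9))
# rim: dark ellipse (outer)
for n,im,(u,v),r in(("top",t,(264,193),40),("scene",s,(257,200),50)):
    g=(im.max(2)<60).astype(np.uint8); m=np.zeros_like(g); cv2.circle(m,(u,v),r,1,-1); g&=m
    c=max(cv2.findContours(g,0,1)[0],key=cv2.contourArea); e=cv2.fitEllipse(c); print(n,e,ray(n,e[0],60))
    h=cv2.cvtColor(im,cv2.COLOR_BGR2HSV); y=cv2.inRange(h,(22,130,120),(35,255,255))&(cv2.circle(np.zeros_like(g),(u,v),r+10,255,-1))
    k,l,st,ce=cv2.connectedComponentsWithStats(y)
    for i in range(1,k): print(' yel',st[i,4],ce[i],ray(n,ce[i],52))
    dist=cv2.inRange(h,(0,60,30),(180,255,255))&cv2.circle(np.zeros_like(g),(u,v),21,255,-1)
    k,l,st,ce=cv2.connectedComponentsWithStats(dist)
    for i in range(1,k):
        if st[i,4]>5: print(' fig',st[i,4],ce[i],im[l==i].mean(0).round(),ray(n,ce[i],76))
E
```

```text
top ((269.83087158203125, 194.2298126220703), (45.54497146606445, 53.57197570800781), 14.854582786560059) [583.26018225 -44.72337851  60.        ]
 fig 18 [266.55555556 178.27777778] [ 66.  79. 116.] [638.49981076 -31.33673502  76.        ]
 fig 25 [277.52 193.12] [100. 120. 155.] [586.59678116 -71.41129743  76.        ]
scene ((256.3208312988281, 202.6965789794922), (62.422508239746094, 81.85198974609375), 91.15864562988281) [581.35790161 -32.97179036  60.        ]
 yel 2 [265.5 204. ] [604.74767329 -44.24342557  52.        ]
 yel 25 [216.52 221.4 ] [457.31284606 -29.51471942  52.        ]
 fig 32 [273.875   192.15625] [ 44.  60. 107.] [636.48103258 -36.62936632  76.        ]
 fig 17 [241.94117647 194.47058824] [ 80.  98. 127.] [555.50115058   1.52104777  76.        ]
 fig 65 [266.23076923 208.07692308] [101. 118. 164.] [585.90245078 -75.62282242  76.        ]
```

View pics/z.png

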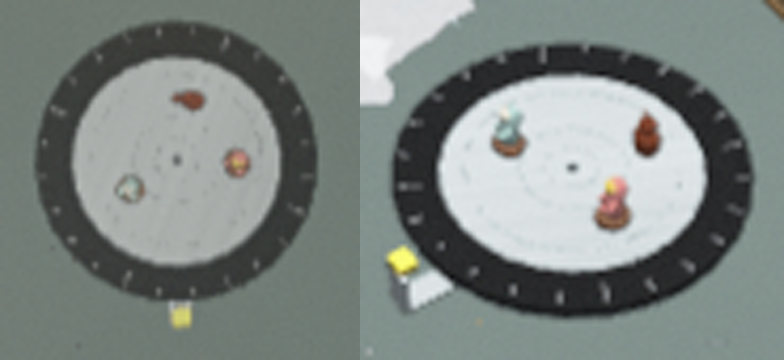

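The enlarged crop shows the brown bear on the far side of the wheel (top crop 188,99). Pink is on the right, mint is lower left, and the pointer is at (180,315). The bear needs about half a turn.

Run:
```python
from h import *
f=4.706*.9
for nm,p,z in(("dot",(177,160),58),("ptr",(180.5,316),54),("bear",(187,99),76),("pink",(237,162),76),("mint",(130,188),76)):
    print(nm,ray("top",(222+p[0]/f-.4,155+p[1]/f-.4),z).round(1))
for nm,p,z in(("dot",(572,167),58),("ptr",(403,260),54),("bear",(648,135),76)):
    print(nm,ray("scene",(207+(p[0]-360)/f-.4,160+p[1]/f-.4),z).round(1))
for n in("top","scene"):
    im=cv2.imread(f"pics/{n}0.png"); u,v=((264,193) if n=="top" else (257,200))
    g=((im.min(2)>150).astype(np.uint8))&cv2.circle(np.zeros(im.shape[:2],np.uint8),(u,v),40,1,-1)
    c=cv2.convexHull(max(cv2.findContours(g,0,1)[0],key=cv2.contourArea))
    P=np.array([ray(n,q[0],58)[:2] for q in c]); print(n,cv2.minEnclosingCircle(P.astype(np.float32)))
```

```text
dot [589.5 -21.5  58. ]
ptr [458.1 -27.8  54. ]
bear [639.5 -28.5  76. ]
pink [587.6 -71.5  76. ]
mint [563.5  17.3  76. ]
dot [590.5 -20.1  58. ]
ptr [457.8 -30.1  54. ]
bear [639.7 -35.5  76. ]
top ((589.512939453125, -20.50423240661621), 86.62914276123047)
scene ((590.157470703125, -21.15266990661621), 88.07978057861328)
```

Wheel centre is at (590,−21). The pointer is at (458,−29), which is 132 mm away and matches the given distance. The bear sits at about −12°, so the wheel must turn about 164° clockwise. I'll drag along the near arc with a fixed yaw of about 90°, starting with the approach and the fingers shut.

Call:
apply_moves(deltas=[[-0.02,-0.017,0,0.1,-1],[-0.06,-0.05,0,0.24,-1],[-0.1,-0.085,0,0.38,-1],[-0.14,-0.12,0,0.52,-1],[-0.18,-0.152,0,0.66,-1]], grip_force=5)

```text
time_s: 0.6
ee_pos: [309.8, 341.5, 213.6]
ee_rot: [-180.0, 0.0, 121.8]
force: [1.8, 0.5, 0.7]
gripper_width: 53.9
gripper_force: 0.0
```

Call:
apply_moves(deltas=[[-0.049,-0.002,0,0.11,-1],[-0.098,-0.004,0,0.22,-1],[-0.147,-0.006,0,0.33,-1],[-0.196,-0.008,0,0.44,-1],[-0.245,-0.01,0,0.56,-1]])

```text
time_s: 1.1
ee_pos: [431.6, 128.6, 213.8]
ee_rot: [-180.0, -0.0, 89.7]
force: [1.1, 0.5, 0.1]
gripper_width: 14.1
gripper_force: 0.0
```

Call:
apply_moves(deltas=[[-0.042,0.024,0,0,-1],[-0.084,0.048,0,0,-1],[-0.126,0.072,0,0,-1],[-0.168,0.096,0,0,-1],[-0.208,0.12,0,0,-1]])

```text
time_s: 1.6
ee_pos: [551.7, -79.5, 213.6]
ee_rot: [-180.0, -0.0, 90.0]
force: [0.3, 1.4, 0.2]
gripper_width: 0.8
gripper_force: 0.0
```

Call:
apply_moves(deltas=[[-0.02,0.012,0.02,0,-1],[-0.035,0.02,0.05,0,-1],[-0.042,0.024,0.09,0,-1],[-0.042,0.024,0.12,0,-1],[-0.042,0.024,0.12,0,-1]])

```text
time_s: 2.1
ee_pos: [571.7, -119.0, 89.2]
ee_rot: [-179.4, -0.1, 90.0]
force: [-0.6, 1.0, -0.2]
gripper_width: 0.7
gripper_force: 0.0
```

Run:
```python
from h import *
s=env.state();print(s['ee_pos'],s['ee_rot'],s['force'])
t=cams.grab_frame("top");w=cams.grab_frame("wrist")
a=cv2.resize(t[145:245,212:332],(460,384),interpolation=cv2.INTER_CUBIC)
cv2.imwrite("pics/v1.png",cv2.resize(np.hstack([a,cv2.resize(w,(512,384))]),None,fx=.82,fy=.82))
```

```text
[ 571.67703777 -118.98882632   89.17192396] [-1.79395560e+02 -1.43927751e-01  8.99625923e+01] [-0.57829995  0.98618387 -0.17241879]
```

View pics/v1.png

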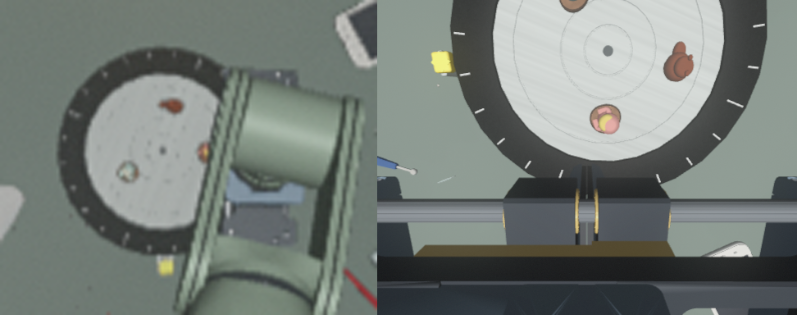

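The view shows the fingers over the rim on the near-right side. The bear is at (678,62) in the wrist half and the pink figure is clear of the fingers. I'll settle before going down.

Call:
apply_moves(deltas=[[0,0,0,0,-1],[0,0,0,0,-1]])

```text
time_s: 2.4
ee_pos: [576.5, -119.5, 96.0]
ee_rot: [179.8, 0.0, 90.0]
force: [0.2, 0.1, 0.1]
gripper_width: 0.9
gripper_force: 0.0
```

```bash
cat >> h.py <<'E'
def wray(px,z,pose=None):
    s=pose or env.state(); c=cams.get_calibration("wrist"); T=np.array(c['tool_from_camera'])
    W=np.eye(4); W[:3,:3]=R.from_euler('xyz',s['ee_rot'],degrees=True).as_matrix(); W[:3,3]=s['ee_pos']
    M=W@T; d=M[:3,:3]@np.linalg.inv(c['mtx'])@np.array([px[0],px[1],1.]); e=M[:3,3]
    return e+d*(z-e[2])/d[2]
def brown(im):
    h=cv2.cvtColor(im,cv2.COLOR_BGR2HSV); return cv2.inRange(h,(0,110,40),(12,255,170))
E
python3 - <<'E'
from h import *
s=env.state();print(s['ee_pos'],s['ee_rot'],s['force'])
w=cams.grab_frame("wrist");cv2.imwrite("pics/w2.png",w)
k,l,st,ce=cv2.connectedComponentsWithStats(brown(w))
for i in range(1,k):
    if st[i,4]>40: print(st[i],ce[i],w[l==i].mean(0).round(),wray(ce[i],70,s).round(1))
g=cv2.inRange(w,(0,0,0),(120,120,120))
h=cv2.cvtColor(w,cv2.COLOR_BGR2HSV);y=cv2.inRange(h,(24,130,130),(35,255,255));k,l,st,ce=cv2.connectedComponentsWithStats(y)
for i in range(1,k):
    if st[i,4]>40: print('y',st[i],ce[i],wray(ce[i],54,s).round(1))
# dot: dark blob near (281,60)
sub=w[35:85,255:310].min(2)
k,l,st,ce=cv2.connectedComponentsWithStats((sub<130).astype(np.uint8))
for i in range(1,k):
    if st[i,4]>15: print('dot',st[i,4],ce[i]+[255,35],wray(ce[i]+[255,35],58,s).round(1))
E
```

```text
[ 576.49231111 -119.48473446   96.03234475] [1.79780573e+02 4.56097307e-02 9.00235734e+01] [0.16284713 0.05035599 0.13658782]
dot 98 [275.5  62. ] [590.4 -20.1  58. ]
```

Call:
apply_moves(deltas=[[-0.003,0,0.008,0,-1],[-0.006,0,0.016,0,-1],[-0.006,0,0.024,0,-1],[-0.006,0,0.03,0,-1],[-0.006,0,0.033,0,-1]])

```text
time_s: 2.95
ee_pos: [574.7, -125.4, 59.8]
ee_rot: [-179.9, -0.0, 90.0]
force: [-1.7, -0.1, 3.6]
gripper_width: 0.2
gripper_force: 1.7
```

Call:
apply_moves(deltas=[[0,0,0,0,-1],[0,0,0.001,0,-1],[0,0,0.001,0,-1]])

```text
time_s: 3.25
ee_pos: [575.5, -125.4, 60.2]
ee_rot: [180.0, 0.0, 90.0]
force: [0.0, -0.3, 0.4]
gripper_width: 0.9
gripper_force: 0.6
```

Call:
apply_moves(deltas=[[0,0,0.0005,0,-1],[0,0,0.001,0,-1],[0,0,0.001,0,-1],[0,0,0.001,0,-1]])

```text
time_s: 3.65
ee_pos: [575.6, -125.5, 59.4]
ee_rot: [179.9, 0.0, 90.0]
force: [-0.3, 0.6, 4.7]
gripper_width: 0.7
gripper_force: 2.2
```

```bash
cat > arc.py <<'E'
import sys,numpy as np
c=np.array([590.2,-20.5]);r=106
a=np.array([float(x) for x in sys.argv[1:]])  # angles; first = start
P=c+r*np.c_[np.cos(np.radians(a)),np.sin(np.radians(a))]
d=(P-P[0])/1000
print([[round(y,4),round(x,4)] for x,y in d[1:]], P[-1])
E
for s in -98 -113 -128 -143 -158 -173 -188 -203 -218 -233 -248; do python3 arc.py $s $((s-3)) $((s-6)) $((s-9)) $((s-12)) $((s-15)); done
```

```text
[[np.float64(0.0009), np.float64(-0.0055)], [np.float64(0.0021), np.float64(-0.0109)], [np.float64(0.0036), np.float64(-0.0162)], [np.float64(0.0054), np.float64(-0.0215)], [np.float64(0.0074), np.float64(-0.0267)]] [ 548.78250038 -118.07351447]
[[np.float64(0.0023), np.float64(-0.005)], [np.float64(0.0049), np.float64(-0.01)], [np.float64(0.0077), np.float64(-0.0148)], [np.float64(0.0107), np.float64(-0.0194)], [np.float64(0.014), np.float64(-0.0238)]] [ 524.93988362 -104.02913988]
[[np.float64(0.0035), np.float64(-0.0043)], [np.float64(0.0073), np.float64(-0.0084)], [np.float64(0.0112), np.float64(-0.0123)], [np.float64(0.0154), np.float64(-0.0159)], [np.float64(0.0197), np.float64(-0.0194)]] [505.54463593 -84.29239245]
[[np.float64(0.0045), np.float64(-0.0032)], [np.float64(0.0092), np.float64(-0.0062)], [np.float64(0.014), np.float64(-0.0089)], [np.float64(0.019), np.float64(-0.0114)], [np.float64(0.0241), np.float64(-0.0136)]] [491.91851142 -60.2082989 ]
[[np.float64(0.0052), np.float64(-0.0019)], [np.float64(0.0105), np.float64(-0.0036)], [np.float64(0.0159), np.float64(-0.005)
[... 847 characters left out ...]
0.0043), np.float64(0.0035)], [np.float64(0.0084), np.float64(0.0073)], [np.float64(0.0123), np.float64(0.0112)], [np.float64(0.0159), np.float64(0.0154)], [np.float64(0.0194), np.float64(0.0197)]] [526.40760755  64.15536407]
[[np.float64(0.0032), np.float64(0.0045)], [np.float64(0.0062), np.float64(0.0092)], [np.float64(0.0089), np.float64(0.014)], [np.float64(0.0114), np.float64(0.019)], [np.float64(0.0136), np.float64(0.0241)]] [550.4917011   77.78148858]
[[np.float64(0.0019), np.float64(0.0052)], [np.float64(0.0036), np.float64(0.0105)], [np.float64(0.005), np.float64(0.0159)], [np.float64(0.0061), np.float64(0.0213)], [np.float64(0.0069), np.float64(0.0268)]] [577.2818496   84.70989207]
```

Pressed about 0.6 to 1 mm with 4.7 N. Now the first 15° of the arc.

Call:
apply_moves(deltas=[[0.0009,-0.0055,0,0,-1],[0.0021,-0.0109,0,0,-1],[0.0036,-0.0162,0,0,-1],[0.0054,-0.0215,0,0,-1],[0.0074,-0.0267,0,0,-1]])

```text
time_s: 4.15
ee_pos: [548.2, -118.0, 59.2]
ee_rot: [180.0, 0.0, 90.0]
force: [0.7, 0.2, 5.7]
gripper_width: 0.6
gripper_force: 2.5
```

Call:
apply_moves(deltas=[[0.0023,-0.005,0,0,-1],[0.0049,-0.01,0,0,-1],[0.0077,-0.0148,0,0,-1],[0.0107,-0.0194,0,0,-1],[0.014,-0.0238,0,0,-1]])

```text
time_s: 4.65
ee_pos: [524.4, -104.0, 59.2]
ee_rot: [180.0, 0.0, 90.0]
force: [-0.0, 0.3, 5.0]
gripper_width: 0.4
gripper_force: 2.5
```

Tracking is accurate to within 1 mm. Continuing.

Call:
apply_moves(deltas=[[0.0035,-0.0043,0,0,-1],[0.0073,-0.0084,0,0,-1],[0.0112,-0.0123,0,0,-1],[0.0154,-0.0159,0,0,-1],[0.0197,-0.0194,0,0,-1]])

```text
time_s: 5.15
ee_pos: [505.1, -84.3, 59.2]
ee_rot: [180.0, 0.0, 90.0]
force: [1.4, 0.3, 4.8]
gripper_width: 0.4
gripper_force: 2.6
```

Call:
apply_moves(deltas=[[0.0045,-0.0032,0,0,-1],[0.0092,-0.0062,0,0,-1],[0.014,-0.0089,0,0,-1],[0.019,-0.0114,0,0,-1],[0.0241,-0.0136,0,0,-1]])

```text
time_s: 5.65
ee_pos: [491.4, -60.2, 59.2]
ee_rot: [180.0, 0.0, 90.0]
force: [0.6, -0.4, 5.2]
gripper_width: 0.7
gripper_force: 2.6
```

Run:
```python
from h import *
s=env.state();print(s['ee_pos'],s['force'])
w=cams.grab_frame("wrist");t=cams.grab_frame("scene")
a=cv2.resize(t[150:250,197:317],(460,384),interpolation=cv2.INTER_CUBIC)
cv2.imwrite("pics/v3.png",cv2.resize(np.hstack([a,w]),None,fx=.82,fy=.82))
```

```text
[491.40883907 -60.17979598  59.17237271] [ 0.5860593  -0.4480746   5.22307948]
```

View pics/v3.png

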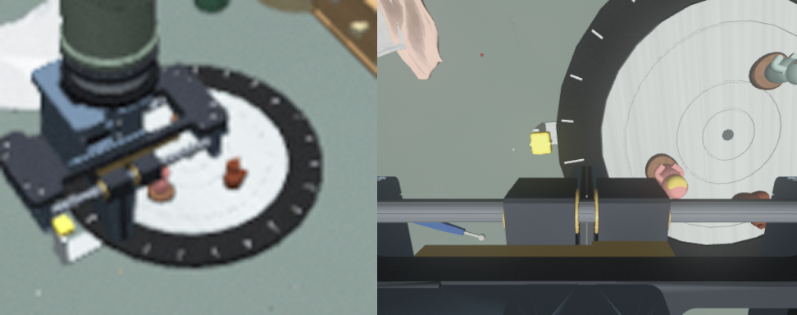

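The wheel has turned about 60° with the fingers and the figures are standing. The pink figure (673,185) is beside the fingers but well inside the rim. Continuing.

Call:
apply_moves(deltas=[[0.0052,-0.0019,0,0,-1],[0.0105,-0.0036,0,0,-1],[0.0159,-0.005,0,0,-1],[0.0213,-0.0061,0,0,-1],[0.0268,-0.0069,0,0,-1]])

```text
time_s: 6.25
ee_pos: [484.5, -33.4, 59.2]
ee_rot: [180.0, 0.0, 90.0]
force: [0.1, -1.2, 5.0]
gripper_width: 0.8
gripper_force: 2.6
```

Call:
apply_moves(deltas=[[0.0055,-0.0005,0,0,-1],[0.0111,-0.0008,0,0,-1],[0.0166,-0.0007,0,0,-1],[0.0222,-0.0004,0,0,-1],[0.0277,0.0002,0,0,-1]])

```text
time_s: 6.75
ee_pos: [484.7, -5.7, 59.1]
ee_rot: [180.0, 0.0, 90.0]
force: [0.4, -0.5, 4.4]
gripper_width: 0.5
gripper_force: 2.7
```

Call:
apply_moves(deltas=[[0.0055,0.0009,0,0,-1],[0.0109,0.0021,0,0,-1],[0.0162,0.0036,0,0,-1],[0.0215,0.0054,0,0,-1],[0.0267,0.0074,0,0,-1]])

```text
time_s: 7.25
ee_pos: [492.0, 20.9, 59.1]
ee_rot: [-180.0, 0.0, 90.0]
force: [0.2, 0.3, 5.8]
gripper_width: 0.5
gripper_force: 2.7
```

Call:
apply_moves(deltas=[[0.005,0.0023,0,0,-1],[0.01,0.0049,0,0,-1],[0.0148,0.0077,0,0,-1],[0.0194,0.0107,0,0,-1],[0.0238,0.014,0,0,-1]])

```text
time_s: 7.75
ee_pos: [505.9, 44.7, 59.1]
ee_rot: [-180.0, 0.0, 90.0]
force: [-0.3, 0.0, 5.5]
gripper_width: 0.4
gripper_force: 2.8
```

Call:
apply_moves(deltas=[[0.0043,0.0035,0,0,-1],[0.0084,0.0073,0,0,-1],[0.0123,0.0112,0,0,-1],[0.0159,0.0154,0,0,-1],[0.0194,0.0197,0,0,-1]])

```text
time_s: 8.25
ee_pos: [525.5, 64.1, 59.1]
ee_rot: [-180.0, 0.0, 90.0]
force: [-0.3, -0.1, 4.5]
gripper_width: 0.4
gripper_force: 2.8
```

Run:
```python
from h import *
s=env.state();print(s['ee_pos'],s['force'])
w=cams.grab_frame("wrist");t=cams.grab_frame("scene")
cv2.imwrite("pics/s4.png",t)
a=cv2.resize(t[150:250,197:317],(460,384),interpolation=cv2.INTER_CUBIC)
cv2.imwrite("pics/v4.png",cv2.resize(np.hstack([a,w]),None,fx=.82,fy=.82))
```

```text
[525.4974204   64.05387406  59.06816056] [-0.31531647 -0.11486478  4.52008417]
```

View pics/v4.png

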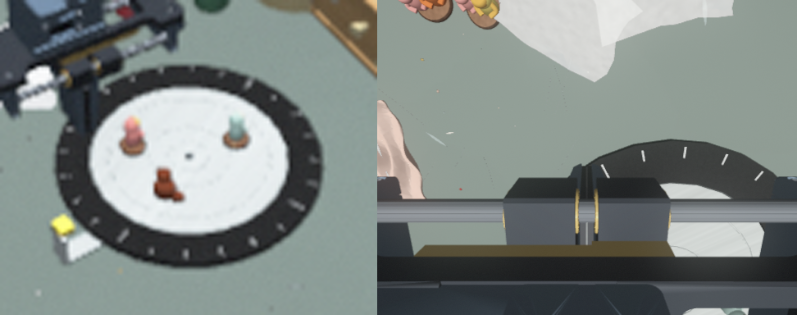

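The bear is now near the front at crop (168,190), with pink at (133,135) and mint at (236,132), all upright. Measuring its position against the pointer line.

```bash
cat >> h.py <<'E'
def bear(im,name,box):
    x0,y0,x1,y1=box; m=brown(im); k=np.zeros_like(m); k[y0:y1,x0:x1]=255; m&=k
    n,l,st,ce=cv2.connectedComponentsWithStats(m)
    i=1+st[1:,4].argmax(); ce=ce[i]
    c=np.array([590.2,-20.5]); a0=np.arctan2(-29+20.5,458-590.2)
    for z in(70,76):
        p=ray(name,ce,z)[:2]-c; print(name,st[i],ce.round(1),z,(p+c).round(1),'r',np.hypot(*p).round(1),'remaining cw deg',np.degrees((np.arctan2(p[1],p[0])-a0+np.pi)%(2*np.pi)-np.pi).round(1))
E
python3 - <<'E'
from h import *
bear(cv2.imread("pics/s4.png"),"scene",(240,198,262,220))
bear(cv2.imread("pics/scene0.png"),"scene",(266,180,282,200))
bear(cv2.imread("pics/top0.png"),"top",(255,170,275,186))
E
```

```text
scene [246 204   9   9  48] [249.1 208.6] 70 [548.1 -48.8] r 50.7 remaining cw deg 30.2
scene [246 204   9   9  48] [249.1 208.6] 76 [545.3 -53.3] r 55.6 remaining cw deg 32.4
scene [272 188   5   8  30] [274.  191.9] 70 [640.7 -31.3] r 51.6 remaining cw deg 164.2
scene [272 188   5   8  30] [274.  191.9] 76 [637.2 -35.9] r 49.5 remaining cw deg 158.2
top [265 177   5   3  10] [266.9 178.1] 70 [639.9 -32.7] r 51.2 remaining cw deg 162.6
top [265 177   5   3  10] [266.9 178.1] 76 [639.2 -32.5] r 50.4 remaining cw deg 162.5
```

About 30° remain, as planned: two more arcs.

Call:
apply_moves(deltas=[[0.0032,0.0045,0,0,-1],[0.0062,0.0092,0,0,-1],[0.0089,0.014,0,0,-1],[0.0114,0.019,0,0,-1],[0.0136,0.0241,0,0,-1]])

```text
time_s: 8.85
ee_pos: [549.6, 77.7, 59.1]
ee_rot: [-179.9, 0.0, 90.0]
force: [-0.6, -0.5, 6.1]
gripper_width: 0.5
gripper_force: 2.8
```

Call:
apply_moves(deltas=[[0.0019,0.0052,0,0,-1],[0.0036,0.0105,0,0,-1],[0.005,0.0159,0,0,-1],[0.0059,0.02,0,0,-1],[0.0065,0.024,0,0,-1]])

```text
time_s: 9.35
ee_pos: [573.6, 84.2, 59.1]
ee_rot: [-180.0, 0.0, 90.0]
force: [-0.3, 0.0, 5.2]
gripper_width: 0.2
gripper_force: 2.8
```

Call:
apply_moves(deltas=[[0,0.0015,0,0,-1],[0.0,0.002,0,0,-1],[0,0.002,0,0,-1]])

```text
time_s: 9.65
ee_pos: [575.7, 84.4, 59.1]
ee_rot: [-180.0, -0.0, 90.0]
force: [-0.5, 1.9, 5.1]
gripper_width: 0.3
gripper_force: 2.7
```

Run:
```python
from h import *
s=env.state();print(s['ee_pos'],s['force'])
t=cams.grab_frame("scene");u=cams.grab_frame("top")
cv2.imwrite("pics/s5.png",t)
bear(t,"scene",(225,195,260,225)); 
a=cv2.resize(t[150:250,197:317],(460,384),interpolation=cv2.INTER_CUBIC)
b=cv2.resize(u[145:245,212:332],(460,384),interpolation=cv2.INTER_CUBIC)
cv2.imwrite("pics/v5.png",cv2.resize(np.hstack([a,b]),None,fx=.85,fy=.85))
```

```text
[575.66360494  84.39842949  59.13959989] [-0.45709704  1.86381361  5.14505844]
scene [239 199   7  11  44] [242.  204.2] 70 [539.7 -25.1] r 50.7 remaining cw deg 1.5
scene [239 199   7  11  44] [242.  204.2] 76 [536.9 -29.8] r 54.1 remaining cw deg 6.2
```

View pics/v5.png

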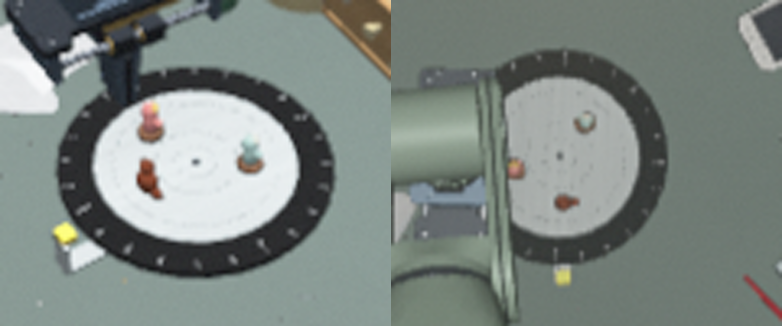

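The bear is in line with the pointer: top crop bear (565,202), pointer (563,276), axis (560,156). A final nudge of about 1.5°, a short hold, then lift straight up.

Call:
apply_moves(deltas=[[0.0002,0.0015,0,0,-1],[0.0004,0.003,0,0,-1],[0.0004,0.003,0,0,-1],[0.0004,0.003,0,0,-1],[0.0004,0.003,0,0,-1]])

```text
time_s: 10.25
ee_pos: [578.8, 84.7, 59.2]
ee_rot: [-180.0, -0.0, 90.0]
force: [-0.0, 1.2, 4.9]
gripper_width: 0.7
gripper_force: 2.6
```

Call:
apply_moves(deltas=[[0,0,-0.001,0,-1],[0,0,-0.004,0,-1],[0,0,-0.015,0,-1],[0,0,-0.04,0,-1],[0,0,-0.07,0,-1]])

```text
time_s: 10.75
ee_pos: [578.0, 84.4, 128.8]
ee_rot: [-179.8, 0.0, 90.0]
force: [0.8, -0.5, -0.1]
gripper_width: 0.4
gripper_force: 0.0
```

Call:
apply_moves(deltas=[[0.03,0,-0.03,0,-1],[0.07,0,-0.06,0,-1],[0.11,0,-0.06,0,-1],[0.15,0,-0.06,0,-1],[0.15,0,-0.06,0,-1]])

```text
time_s: 11.25
ee_pos: [578.7, 238.9, 189.3]
ee_rot: [180.0, -0.1, 90.3]
force: [-0.1, 0.1, -0.2]
gripper_width: 0.3
gripper_force: 0.0
```

Call:
apply_moves(deltas=[[0,0,0,0,-1],[0,0,0,0,-1],[0,0,0,0,-1]])

```text
time_s: 11.55
ee_pos: [579.3, 233.3, 189.0]
ee_rot: [-180.0, 0.0, 89.9]
force: [-0.1, 0.1, 0.2]
gripper_width: 0.5
gripper_force: 0.0
```

Run:
```python
from h import *
s=env.state();print(s['ee_pos'],s['force'])
t=cams.grab_frame("scene");u=cams.grab_frame("top")
bear(t,"scene",(225,195,260,225)); bear(u,"top",(252,200,280,215))
a=cv2.resize(t[150:250,197:317],(460,384),interpolation=cv2.INTER_CUBIC)
b=cv2.resize(u[145:245,212:332],(460,384),interpolation=cv2.INTER_CUBIC)
cv2.imwrite("pics/v6.png",cv2.resize(np.hstack([a,b]),None,fx=.85,fy=.85))
```

```text
[579.25025247 233.26708164 188.98513718] [-0.05538843  0.07529875  0.20031983]
scene [239 199   7  11  43] [241.7 204.2] 70 [539.2 -24.8] r 51.2 remaining cw deg 1.1
scene [239 199   7  11  43] [241.7 204.2] 76 [536.5 -29.4] r 54.5 remaining cw deg 5.8
top [263 206   4   2   7] [264.3 206.6] 70 [538.1 -25.8] r 52.4 remaining cw deg 2.2
top [263 206   4   2   7] [264.3 206.6] 76 [537.8 -25.8] r 52.7 remaining cw deg 2.0
```

View pics/v6.png

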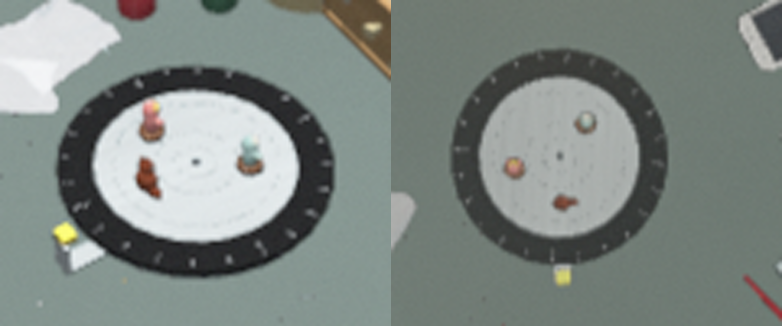

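The hand is clear, all three figures are upright, and the bear (565,202) is within about 2° (2 mm) of the line to the pointer (563,276). Handing in.

```bash
python3 -c "
from workcell import env
print(env.job_done())"
```

```text
the job is handed in; nothing more can be done
None
```

I turned the wheel about 164° by its rim, so the bear now stands about 2 mm off the pointer line, with all three figures upright and the hand clear; the job is handed in, but no verdict came back.

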